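Put the washed plates away by size

TASK

Move the four white plates from the draining rack to the dark graduated plate rack, each standing on edge in the slot made for its size: the largest in the widest slot, and so on down to the smallest in the narrowest. Lower each one gently until it rests on the rails, never letting it drop or knock another plate, and leave the wooden board and the salt shaker where they are.

Things in the scene. Friction and masses are not known exactly. Their poses are not given: they have to be found in the camera images.
- plate_large: Largest of four white ceramic plates: round, 144 mm across, rim 9 mm thick, 0.19 kg, at first on edge in a slot of the draining rack. Origin: the plate's centre; y: its axis, square to its face (level while it stands). Centre 86 mm above the worktop in the draining rack, 77 mm in its own slot of the plate rack. Either face may look either way.
- plate_medium: Second largest of four white ceramic plates: round, 124 mm across, rim 9 mm thick, 0.14 kg, at first on edge in a slot of the draining rack. Origin: the plate's centre; y: its axis, square to its face (level while it stands). Centre 75 mm above the worktop in the draining rack, 70 mm in its own slot of the plate rack. Either face may look either way.
- plate_small: Third largest of four white ceramic plates: round, 104 mm across, rim 9 mm thick, 0.1 kg, at first on edge in a slot of the draining rack. Origin: the plate's centre; y: its axis, square to its face (level while it stands). Centre 63 mm above the worktop in the draining rack, 62 mm in its own slot of the plate rack. Either face may look either way.
- plate_tiny: Smallest of four white ceramic plates: round, 84 mm across, rim 9 mm thick, 0.06 kg, at first on edge in a slot of the draining rack. Origin: the plate's centre; y: its axis, square to its face (level while it stands). Centre 51 mm above the worktop in the draining rack, 54 mm in its own slot of the plate rack. Either face may look either way.
- draining_rack: Bright wire rack in a grey drip tray (130 x 258 mm), fixed, left or right of the plate rack. Origin: centre, at worktop level; y along the row. Slots at y = +108 (wooden board), +54, 0, -54, -108 mm (a plate each, any order, square to y, on rails at 16 mm height). Wire loops 61 mm high between slots leave 15 mm at the foot, 23 at the top.
- plate_rack: Dark wire rack, no tray, fixed. Origin: middle of the row, at worktop level; y along the row to the wide, high end. Empty slots at x = 0, y = +81 (largest), +27, -27, -81 mm (smallest); seats 86, 73, 60, 47 mm apart, at 16 mm height. Wire loops between, 77 mm high falling to 55, leave 16 mm at the foot, 26 at the top. Plates stand square to y and may lean a little.
- wooden_board: Small round wooden board, 100 mm across, 9 mm thick, on edge in the draining rack's end slot (+y); it stays there. Its top is 111 mm up. Origin: centre of one face; z: its axis.
- salt_shaker: Steel salt shaker, 38 mm across, 72 mm high, upright between the two racks; it stays there. Origin: centre of its underside.
Things that resemble listed ones, but are neither listed nor needed, are in the scene too. What is shaped like the salt_shaker but blue or pink is not meant.

How it is judged:
By the outcome, as a careful person would: the job done as asked, in the order asked, and still so for the second after the job is handed in, with the robot touching nothing.
It also fails if it takes over 128 s, if anything falls off the work surface, if the arm or the gripper's body presses on something with over 40 N, if the wrist force passes 120 N, or if a joint passes its speed limit or range.

ROBOT

A 6-joint arm with a two-finger parallel gripper is mounted at the origin on a cart in front of the work surface, level with it; the furniture and walls round the work are solid. World frame = base frame: x ahead of the robot, y to its left, z up, the work surface at z = 0. Lengths are in m, angles in rad, forces in N, time in s.
With the tool pointing down it reaches from about 0.35 to 0.775 m from the base axis. Payload 7.3 kg.
Tool frame: the origin (TCP) lies midway between the tips of the shut fingers; the grasp point (between the pads) lies 19 mm behind it; z points along the fingers, y is the line along which they close (so a half turn about z gives the same grasp; the last joint's range is limited). The gripper opens to 92 mm and grips with 3 to 60 N. Pads are 19 mm wide; open, the fingers measure 130 mm over their backs; the gripper's body (75 mm by 190 mm) begins 47 mm behind the grasp point.
Start: joints at [1.172, 0.342, 1.524, -0, 1.275, -0.146], TCP at [0.131, 0.508, 0.227] pointing down, gripper open.
Joint ranges: [-2.53, 2.53], [-0.77, 2.02], [0.04, 2.7], [-1, 4.14], [0.28, 2.66], [-3.11, 3.11]. Speed limits (rad/s): [2.57, 2.57, 3.14, 3.14, 3.14, 3.14].

INTERFACE

Orientations are given as a rotation vector (axis times angle).
In Python, from rig import arm gives the robot as it stands.
- The arm moves only by the tool jog_arm, called after "Call:" by a JSON object that holds its "op" and its "data", one argument or row to a line. Schema: {"type":"object","properties":{"motion":{"type":"array","items":{"type":"number"},"minItems":7,"maxItems":56},"squeeze":{"type":"number"},"only":{"type":"string"},"quiet":{"type":"boolean"},"lines":{"type":"string"}},"required":["motion"],"additionalProperties":false}. motion is one flat list of numbers that holds 1 to 8 rows one after another, with no inner brackets; each row has 7 numbers: dx, dy, dz in shares of the most that a row can go, 1 being 62.5 mm, then a rotation vector rx, ry, rz in units of 0.25 rad, then the finger opening in m; each row shifts and turns the commanded pose from where the row before left it, along the tool's axes as they then stand; what a row does not reach is not made up. A row lasts 1/8 s, in which the tool goes at most 0.0625 m and 0.188 rad, less where a joint would pass 70% of its speed; a pose out of reach is approached as far as the arm can. The fingers move at their own pace and stop on an object; squeeze is the grip in N (left out, the last holds). Time passes only in rows, so rows that do not move let the fingers close. The tool returns the time, the measured TCP pose, the force, the opening and the grip force at its end. only (a regular expression) keeps the lines of the reply that match it, lines (a string "A,B") keeps lines A to B, and quiet returns only ok. Input that does not fit is refused with a message, and nothing moves.
- arm.state(): the state, without advancing time (a new reading comes with each control period).
- arm.read_camera(name): name is "scene" or "top"; returns a dict with "pixels" (480x640x3 uint8, blue, green, red), "fov_y" (degrees; the focal length in pixels is half the picture's height over the tangent of half this angle, whatever the lens; pixels are square), "cx", "cy" (the principal point, pixels), "D" ([k1, k2, p1, p2, k3] as OpenCV has them; the pictures are not rectified), "R" (3x3) and "t" (3): a world point X has camera coordinates R X + t. Camera axes: x right, y down, z forward; pixel columns grow to the right and rows downward; lengths in m; the calibration is good to about 2 mm. A picture is of the moment at which its call begins. There is no depth.
- arm.hand_in(): hands the job in; it is judged then, once.
Trained networks look in a picture, given as the dict that the camera call returned (one of the last four; its "shot" number tells which), for a name from the list of things; names that differ only in an ending like _2 or _b are one class to them, and where a whole thing is asked for, a point or a joint stands for the part that bears it (a point fixed in the world has none). Each returns a list of dicts, best first, with "confidence" (0 to 1); they miss things now and then, are a little off and sometimes report something else, mostly with a low value. They report only what shows in the picture. A call takes as long as a camera call. They do not tell look-alikes from the thing itself.
- arm.search_frame(picture, label): "centre" ([column, row] as shares, 0 to 1, of the picture: columns of its width, rows of its height, amid what is visible of it).
- arm.outline_of(picture, label): "pixels" (480x640 bool, what is visible of it) and "centre" ([column, row] as shares, 0 to 1, of the picture: columns of its width, rows of its height, amid what is visible of it).
- arm.spot_point(picture, label): "centre" ([column, row] as shares, 0 to 1, of the picture: columns of its width, rows of its height: a listed point, or the origin of a listed thing).
The state is a dict: "t": time; "joints": joint angles; "joint_velocities": joint speeds; "tau": joint torques, N m; "position": TCP position; "orientation": TCP orientation; "force": force on the tool from outside, world axes, zero at the start; "moment": the same for the moment, N m; "width": finger opening in m; "grasp_force": force on a finger pad.
Only numpy, scipy, OpenCV 4.12 (cv2) and the standard library are available. Lean on these libraries where they do the work, as an engineer would, in place of code of your own. Each camera call takes 0.05 s, during which the arm holds its last target. There are 200 camera calls.

## Working session

There is one attempt and no reset: what is moved stays moved. The work goes in short steps, Python scripts to look and compute and a tool call to move; the robot and the scene stay as the last step left them, time stands still between calls to the robot, and variables do not carry over. Pictures are saved under pics/ and viewed, at most 14 in all, crops included, and the job is handed in when it is done.

```bash
ls; mkdir -p pics; python3 - <<'E'
from rig import arm
import cv2,numpy as np
for n in("scene","top"):
    p=arm.read_camera(n); cv2.imwrite(f"pics/{n}0.png",p["pixels"])
    print(n,p["fov_y"],p["cx"],p["cy"],p["D"],np.round(p["R"],3).tolist(),np.round(p["t"],3))
    for l in["plate_large","plate_medium","plate_small","plate_tiny","draining_rack","plate_rack","wooden_board","salt_shaker"]:
        print(l,[(np.round(np.array(d["centre"])*[640,480],1).tolist(),round(d["confidence"],2)) for d in arm.spot_point(p,l)[:5]])
s=arm.state();print(s)
E
```

```text
pics
scene 56.51148158992753 320.7262982237164 237.5917919309882 [-0.0621607  0.         0.         0.         0.       ] [[0.626, -0.78, -0.006], [-0.517, -0.409, -0.752], [0.584, 0.474, -0.659]] [-0.314  0.277  0.779]
plate_large [([449.3, 298.2], 0.6)]
plate_medium [([399.7, 277.0], 0.66)]
plate_small [([373.7, 273.3], 0.56)]
plate_tiny [([419.8, 297.3], 0.92)]
draining_rack [([396.9, 305.3], 0.57), ([350.8, 263.3], 0.31)]
plate_rack [([260.8, 224.6], 0.89), ([397.5, 279.4], 0.18)]
wooden_board [([349.4, 265.7], 0.65)]
salt_shaker [([296.4, 213.1], 0.73), ([201.0, 212.8], 0.68), ([325.1, 248.5], 0.66)]
top 45.049074802199875 317.32697260649195 243.16522956957058 [0.04797664 0.         0.         0.         0.        ] [[-0.038, -0.999, -0.002], [-0.978, 0.038, -0.204], [0.204, -0.005, -0.979]] [-0.023  0.498  1.291]
plate_large [([454.1, 250.1], 0.57)]
plate_medium [([403.1, 253.9], 0.76)]
plate_small [([380.6, 262.0], 0.86)]
plate_tiny [([425.3, 255.2], 0.55)]
draining_rack [([399.0, 261.1], 0.63), ([424.3, 251.9], 0.58)]
plate_rack [([228.4, 263.4], 0.95)]
wooden_board [([357.0, 265.0], 0.6)]
salt_shaker [([253.9, 224.8], 0.72), ([164.7, 297.3], 0.68), ([311.6, 284.4], 0.67), ([308.8, 251.6], 0.62), ([453.9, 247.5], 0.23)]
{'t': 0.9, 'joints': array([ 1.17195697e+00,  3.41958503e-01,  1.52409002e+00, -1.30554851e-05,
        1.27538470e+00, -1.46019848e-01]), 'joint_velocities': array([-0.00074875,  0.00073025, -0.00140421, -0.001173  , -0.00081414,
        0.00132296]), 'tau': array([-1.09069215e-04, -4.31111670e+01, -2.44480544e+01,  7.18776556e-02,
        4.80197207e-02,  3.78921538e-05]), 'position': array([0.13132408, 0.50833853, 0.22676555]), 'orientation': array([3.96058314e-01, 3.11647189e+00, 2.35911884e-04]), 'force': array([-0.87810384, -0.07742714, -0.15415517]), 'moment': array([ 0.01203575,  0.01380219, -0.00381491]), 'grasp_force': 0.0, 'width': 0.0922591363342538}
```

View pics/scene0.png

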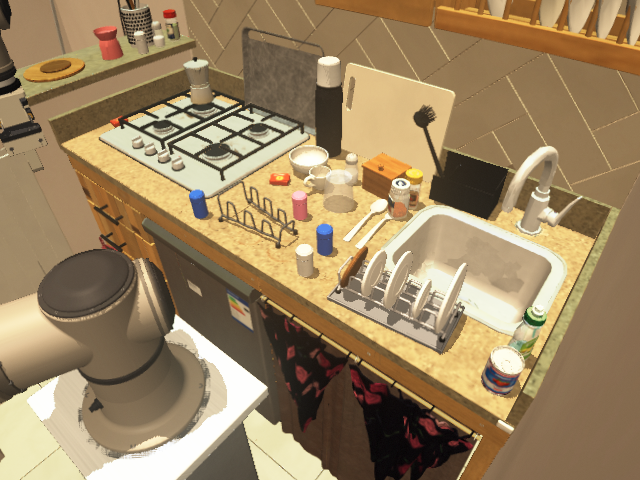

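View pics/top0.png

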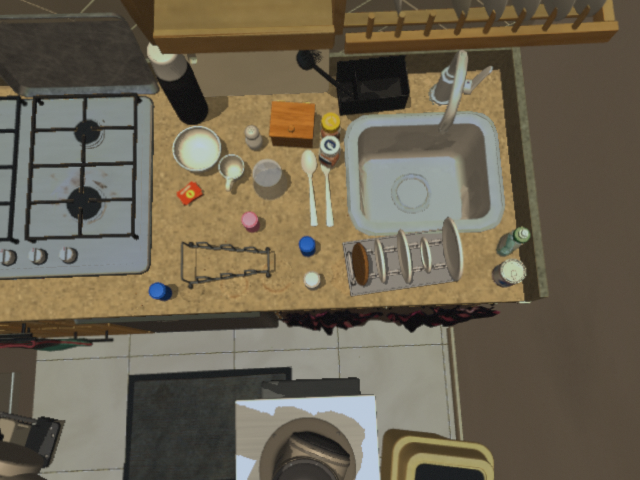

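```bash
cat > h.py <<'E'
import numpy as np,cv2
from scipy.optimize import least_squares
from scipy.spatial.transform import Rotation as Ro
from rig import arm
def K(p):
    f=240/np.tan(np.radians(p["fov_y"]/2)); return np.array([[f,0,p["cx"]],[0,f,p["cy"]],[0,0,1.]])
def proj(p,X):
    R=np.array(p["R"]);return cv2.projectPoints(np.atleast_2d(np.array(X,float)),cv2.Rodrigues(R)[0],np.array(p["t"],float),K(p),np.array(p["D"],float))[0][:,0]
def tri(ps,uvs):
    f=lambda X:np.concatenate([proj(p,X)[0]-u for p,u in zip(ps,uvs)])
    r=least_squares(f,[.5,0,.05],x_scale=.1); return r.x,np.abs(r.fun).max()
E
cat > m.py <<'E'
from h import *
ps=[arm.read_camera(n) for n in("scene","top")]
for l in["plate_large","plate_medium","plate_small","plate_tiny","draining_rack","plate_rack","wooden_board","salt_shaker"]:
    c=[[(np.array(d["centre"])*[640,480],d["confidence"]) for d in arm.spot_point(p,l)] for p in ps]
    for a in c[0]:
        for b in c[1]:
            X,e=tri(ps,[a[0],b[0]])
            if e<6: print(l,X.round(4),round(e,1),round(a[1],2),round(b[1],2),a[0].round(),b[0].round())
E
python3 m.py
```

```text
plate_large [ 0.4665 -0.3428  0.0838] 2.7 0.91 0.8 [448. 298.] [454. 246.]
plate_medium [ 0.4569 -0.2349  0.0709] 1.1 0.85 0.96 [397. 280.] [404. 254.]
plate_small [ 0.4482 -0.1802  0.0653] 0.4 0.79 0.58 [372. 272.] [379. 260.]
plate_tiny [ 0.4605 -0.2888  0.0506] 1.3 0.65 0.8 [420. 298.] [426. 254.]
draining_rack [ 4.538e-01 -2.354e-01 -2.000e-04] 0.6 0.81 0.73 [395. 304.] [399. 263.]
plate_rack [ 0.4664  0.1665 -0.    ] 0.3 0.8 0.78 [261. 225.] [231. 264.]
salt_shaker [ 0.482  -0.0235  0.0237] 0.6 0.88 0.77 [324. 246.] [310. 252.]
salt_shaker [ 0.4051  0.3247 -0.0046] 0.3 0.85 0.83 [202. 214.] [164. 292.]
salt_shaker [ 0.4134 -0.0203 -0.006 ] 0.7 0.72 0.68 [304. 271.] [309. 283.]
salt_shaker [ 0.621   0.1512 -0.277 ] 3.4 0.72 0.51 [304. 271.] [252. 225.]
salt_shaker [ 0.3925 -0.0262  0.1764] 3.4 0.56 0.68 [299. 213.] [309. 283.]
salt_shaker [0.5569 0.1144 0.0089] 0.3 0.56 0.51 [299. 213.] [252. 225.]
```

The scene view shows the draining rack at (397,305), with the brown board at (350,265). The plates run left to right as small (372,272), medium (398,279), tiny (420,298) and large (449,298). The dark rack is at (260,224), with its wide end on the left, towards the stove.

Look-alikes:
- **Salt shaker:** steel/white at (304,262), blue at (325,240) and (198,205), pink at (300,206). I choose the steel one, which stays put.
- **Plates:** the wall-shelf plates at (550,10) and the bowl at (308,160) are not meant. Only the four in the draining rack are.

Next I'll check the choice and the rack yaws in one close crop.

```bash
cat > ov.py <<'E'
from h import *
import sys
# rack poses x,y,yaw
D=eval(sys.argv[1]); P=eval(sys.argv[2]); out=sys.argv[3]
def T(f,pts):
    c,s=np.cos(f[2]),np.sin(f[2]); pts=np.atleast_2d(pts)
    return np.c_[f[0]+c*pts[:,0]-s*pts[:,1],f[1]+s*pts[:,0]+c*pts[:,1],pts[:,2]]
tiles=[]
for n,boxes in(("scene",((205,170,100,85),(325,235,150,125))),("top",((170,225,115,75),(335,205,140,95)))):
    p=arm.read_camera(n)
    for i,(x,y,w,h) in enumerate(boxes):
        k=min(400/w,300/h)
        im=np.zeros((300,400,3),np.uint8); c=cv2.resize(p["pixels"][y:y+h,x:x+w],None,fx=k,fy=k,interpolation=cv2.INTER_CUBIC); im[:c.shape[0],:c.shape[1]]=c[:300,:400]
        q=lambda X:[tuple(int(v) for v in (u-[x,y])*k) for u in proj(p,X)]
        if i==0:
            for sy,g in zip((.081,.027,-.027,-.081),(.086,.073,.060,.047)):
                a=q(T(P,[[-g/2,sy,.016],[g/2,sy,.016]])); cv2.line(im,a[0],a[1],(0,0,255),1)
            for sy,hh in zip((.108,.054,0,-.054,-.108),(.077,.077,.066,.06,.055)):
                pass
        else:
            for sy,r,z in((-.108,.072,.086),(0,.062,.075),(.054,.052,.063),(-.054,.042,.051)):
                t=np.linspace(0,2*np.pi,40); a=q(T(D,np.c_[r*np.cos(t),0*t+sy,z+r*np.sin(t)]))
                cv2.polylines(im,[np.array(a,np.int32)],True,(0,0,255),1)
        tiles.append(im)
cv2.imwrite(out,np.vstack([np.hstack(tiles[:2]),np.hstack(tiles[2:])]))
E
python3 ov.py "(.457,-.235,.11)" "(.4665,.1665,.0)" pics/ov1.png
```

```text
(no output)
```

View pics/ov1.png

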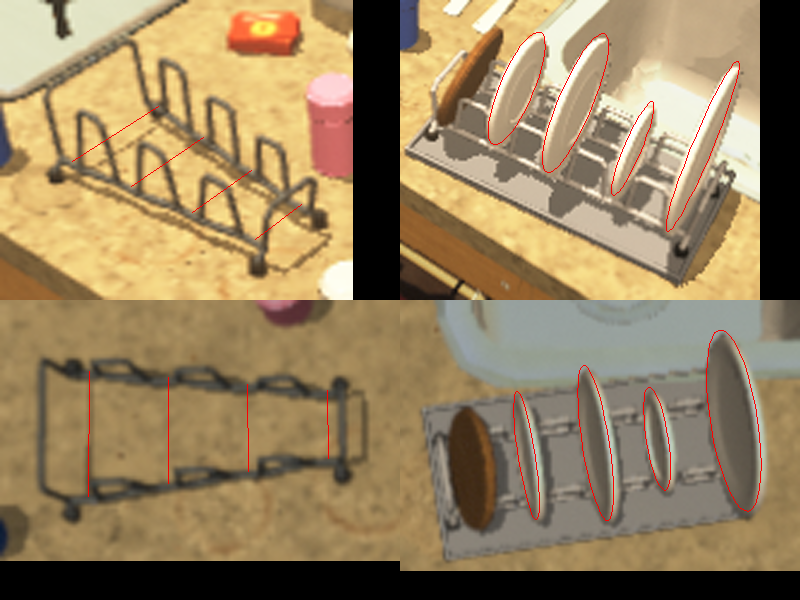

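The crop confirms the choice. The four predicted plate outlines land on the four white plates, so the draining-rack pose holds to about 1–2 mm. The dark rack's slot lines look about 3 mm off along the row, so I'll fit its wires by intensity in both views.

```bash
cat > fit.py <<'E'
from h import *
from scipy.optimize import minimize
from scipy.ndimage import map_coordinates
ps=[arm.read_camera(n) for n in("scene","top")]
gs=[cv2.GaussianBlur(cv2.cvtColor(p["pixels"],cv2.COLOR_BGR2GRAY),(0,0),.8).astype(float) for p in ps]
def pts(v):
    x,y,a,off,fh,hm,hs,zr=v; out=[]
    for yc in(.054,0,-.054):
        h=hm+hs*yc/.054
        for s in(1,-1):
            f=lambda yy:s*(.03325+.01*0+yy*(.0195/.162)+off)
            poly=np.array([[f(yc-fh),yc-fh,zr],[f(yc-fh+.005),yc-fh+.005,h],[f(yc+fh-.005),yc+fh-.005,h],[f(yc+fh),yc+fh,zr]])
            for A,B in zip(poly[:-1],poly[1:]): out.append(A+(B-A)*np.linspace(.1,1,12)[:,None])
    yy=np.linspace(-.09,.09,60)
    for s in(1,-1): out.append(np.c_[s*(.03325+yy*.0195/.162+off),yy,0*yy+zr-.002])
    q=np.vstack(out);c,sn=np.cos(a),np.sin(a)
    return np.c_[x+c*q[:,0]-sn*q[:,1],y+sn*q[:,0]+c*q[:,1],q[:,2]]
def cost(v,use=(0,1)):
    X=pts(v); pen=((v[3]-.003)/.004)**2+((v[4]-.0175)/.002)**2+((v[5]-.064)/.004)**2+((v[6]-.006)/.003)**2+((v[7]-.013)/.003)**2
    return sum(map_coordinates(gs[i],proj(ps[i],X)[:,::-1].T,order=1).mean() for i in use)+pen
for use in((0,1),(0,),(1,)):
  best=min((minimize(cost,[.4665+dx,.1665+dy,a,.003,.0175,.064,.006,.013],args=(use,),method="Nelder-Mead",options=dict(initial_simplex=None,maxiter=1500,xatol=1e-5,fatol=1e-3)) for dx in(-.004,.003) for dy in(-.003,.004) for a in(-.04,.02)),key=lambda r:r.fun)
  print(use,best.x.round(4),round(best.fun,1))
E
python3 fit.py
```

```text
(0, 1) [ 4.653e-01  1.694e-01 -9.000e-04  1.000e-04  1.630e-02  6.060e-02
  6.100e-03  1.580e-02] 200.3
(0,) [4.660e-01 1.701e-01 1.000e-04 1.000e-04 1.640e-02 6.030e-02 5.900e-03
 1.490e-02] 125.6
(1,) [ 0.4651  0.1697 -0.0033  0.0005  0.0166  0.0616  0.0061  0.0143] 76.2
```

Both views agree on the plate rack at (0.4655, 0.1697), yaw about 0. I'll start by rotating, raising and narrowing the fingers.

The rows are not in the units I measure in: shifts go in shares of 62.5 mm and turns go in units of 0.25 rad. I convert before sending: -0.03 m is -0.48, -0.181 rad is -0.724.

```bash
cat > go.py <<'E'
from h import *
import sys
# python3 go.py x y z yaw -> remaining shift in present tool axes (mm) and rz
x,y,z,a=map(float,sys.argv[1:5]); s=arm.state(); R=Ro.from_rotvec(s["orientation"]).as_matrix()
G=np.array([[-np.cos(a),-np.sin(a),0],[-np.sin(a),np.cos(a),0],[0,0,-1]]).T
G=np.c_[[-np.cos(a),-np.sin(a),0],[-np.sin(a),np.cos(a),0],[0,0,-1]]
print("shift mm",(1e3*R.T@(np.array([x,y,z])-s["position"])).round(1),"rot",Ro.from_matrix(R.T@G).as_rotvec().round(4),"pos",s["position"].round(4),"w",round(s["width"],4),"F",s["force"].round(1),"g",round(s["grasp_force"],1),"t",round(s["t"],1))
E
```

Call:
{"op": "jog_arm", "data": {
  "motion": [0,0,-0.48,0,0,-0.724,0.034,0,0,-0.48,0,0,-0.724,0.034,0,0,0,0,0,0,0.034],
  "squeeze": 20
}}

```text
t: 2.38
position: [0.1317, 0.5093, 0.289]
orientation: [-0.172, 3.135, 0.007]
force: [-0.5, -1.7, -0.5]
width: 0.0665
grasp_force: 0.0
```

```bash
python3 go.py .45 .1 .28 .11;python3 go.py .468 -.3425 .28 .11
```

```text
shift mm [-271.7 -441.7    7.7] rot [ 0.0044  0.0024 -0.0005] pos [0.1317 0.5093 0.289 ] w 0.0665 F [-0.5 -1.7 -0.5] g 0.0 t 2.4
shift mm [-241.2 -883.5    5.7] rot [ 0.0044  0.0024 -0.0005] pos [0.1317 0.5093 0.289 ] w 0.0665 F [-0.5 -1.7 -0.5] g 0.0 t 2.4
```

Converted, -0.05 m is -0.8, -0.034 m is -0.544.

Call:
{"op": "jog_arm", "data": {
  "motion": [-0.544,-0.8,0,0,0,0,0.034,-0.544,-0.8,0,0,0,0,0.034,-0.544,-0.8,0,0,0,0,0.034,-0.544,-0.8,0,0,0,0,0.034,-0.544,-0.8,0,0,0,0,0.034,-0.544,-0.8,0,0,0,0,0.034,-0.544,-0.8,0,0,0,0,0.034,-0.544,-0.8,0,0,0,0,0.034]
}}

```text
t: 3.38
position: [0.4459, 0.1386, 0.2858]
orientation: [0.167, -3.136, -0.0]
force: [0.3, 1.2, -0.9]
width: 0.0342
grasp_force: 0.0
```

Call:
{"op": "jog_arm", "data": {
  "motion": [0,-0.88,0,0,0,0,0.034,0,-0.88,0,0,0,0,0.034,0,-0.88,0,0,0,0,0.034,0,-0.88,0,0,0,0,0.034,0,-0.88,0,0,0,0,0.034,0,-0.88,0,0,0,0,0.034,0,-0.88,0,0,0,0,0.034,0,-0.8,0,0,0,0,0.034]
}}

```text
t: 4.38
position: [0.4923, -0.2938, 0.2853]
orientation: [0.166, -3.136, -0.002]
force: [0.8, 0.5, 0.7]
width: 0.034
grasp_force: 0.0
```

```bash
python3 go.py .468 -.3425 .20 .11
```

```text
shift mm [ 29.2 -45.9  85.3] rot [ 0.0014 -0.0011 -0.004 ] pos [ 0.4923 -0.2938  0.2853] w 0.034 F [0.8 0.5 0.7] g 0.0 t 4.4
```

Converted, 0.03 m is 0.48, -0.023 m is -0.368, -0.004 rad is -0.016.

Call:
{"op": "jog_arm", "data": {
  "motion": [0.24,-0.368,0.16,0,0,0,0.034,0.2272,-0.3664,0.48,0,0,-0.016,0.034,0,0,0.48,0,0,0,0.034,0,0,0.24,0,0,0,0.034,0,0,0,0,0,0,0.034]
}}

```text
t: 5.0
position: [0.4683, -0.3402, 0.2005]
orientation: [0.177, -3.135, -0.003]
force: [-0.3, 0.4, 0.7]
width: 0.0343
grasp_force: 0.0
```

```bash
python3 go.py .468 -.3425 .127 .11
python3 ov.py "(.457,-.235,.11)" "(.4655,.1697,.0)" pics/ov2.png
```

```text
shift mm [ 0.5 -2.4 73.4] rot [ 0.0022 -0.0017  0.0026] pos [ 0.4683 -0.3402  0.2005] w 0.0343 F [-0.3  0.4  0.7] g 0.0 t 5.0
```

View pics/ov2.png

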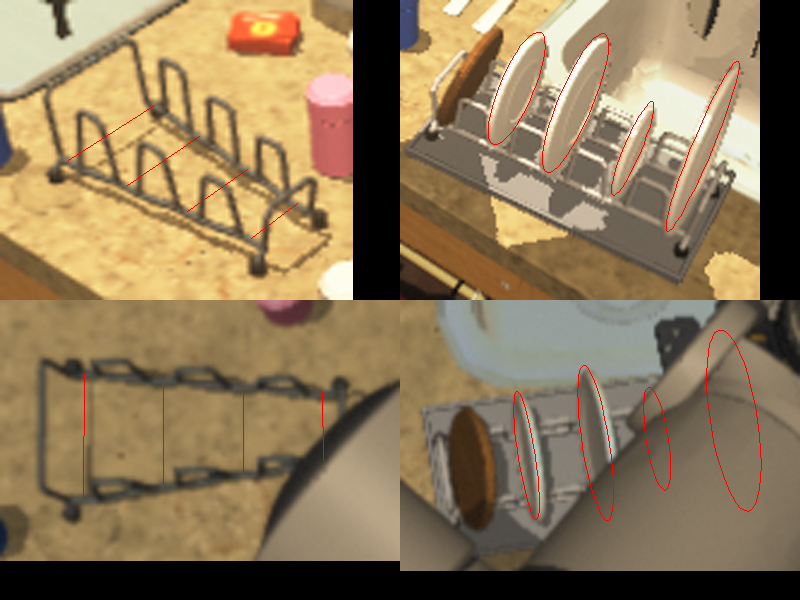

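The slot lines now sit midway between the loop feet, and the large plate is still at its outline. I'll descend on it.

Converted, 0.025 m is 0.4, 0.02 m is 0.32.

Call:
{"op": "jog_arm", "data": {
  "motion": [0.008,-0.0384,0.16,0,0,0,0.034,0,0,0.4,0,0,0,0.034,0,0,0.32,0,0,0,0.034,0,0,0.192,0,0,0,0.034,0,0,0.096,0,0,0,0.034,0,0,0,0,0,0,0.034]
}}

```text
t: 5.85
position: [0.4686, -0.3434, 0.1288]
orientation: [-0.178, 3.136, -0.0]
force: [-0.1, -0.3, 0.5]
width: 0.034
grasp_force: 0.0
```

```bash
python3 go.py .468 -.3425 .127 .11
```

```text
shift mm [0.5 0.9 1.8] rot [-0.0001  0.0002  0.0032] pos [ 0.4686 -0.3434  0.1288] w 0.034 F [-0.1 -0.3  0.5] g 0.0 t 5.8
```

Call:
{"op": "jog_arm", "data": {
  "motion": [0,0,0,0,0,0,0,0,0,0,0,0,0,0,0,0,0,0,0,0,0,0,0,0,0,0,0,0],
  "squeeze": 20
}}

```text
t: 6.35
position: [0.4686, -0.3435, 0.129]
orientation: [-0.178, 3.136, -0.001]
force: [0.4, -0.8, 1.4]
width: 0.0088
grasp_force: 20.0
```

```bash
python3 go.py .468 -.3425 .127 .11
```

```text
shift mm [0.4 1.  2. ] rot [-0.0005  0.0004  0.0032] pos [ 0.4686 -0.3435  0.129 ] w 0.0088 F [ 0.4 -0.8  1.4] g 20.0 t 6.3
```

Call:
{"op": "jog_arm", "data": {
  "motion": [0,0,-0.16,0,0,0,0,0,0,-0.32,0,0,0,0,0,0,-0.48,0,0,0,0,0,0,-0.48,0,0,0,0,0,0,-0.48,0,0,0,0,0,0,-0.48,0,0,0,0,0,0,-0.24,0,0,0,0,0,0,0,0,0,0,0]
}}

```text
t: 7.35
position: [0.4686, -0.3434, 0.2944]
orientation: [-0.178, 3.135, -0.002]
force: [-0.8, -0.5, -1.8]
width: 0.009
grasp_force: 20.0
```

```bash
python3 go.py .4656 .2507 .290 0
python3 - <<'E'
from h import *
p=arm.read_camera("scene");cv2.imwrite("pics/lift1.png",p["pixels"][150:400,250:600])
E
```

```text
shift mm [-64.1 590.7   3.8] rot [-0.0011  0.0012  0.1132] pos [ 0.4686 -0.3434  0.2944] w 0.009 F [-0.8 -0.5 -1.8] g 20.0 t 7.3
```

View pics/lift1.png

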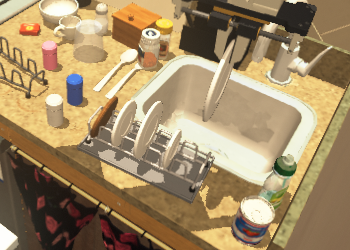

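The large plate hangs upright in the gripper, at about (215,80) in the crop. The others are undisturbed.

Converted, 0.04 m is 0.64, 0.05 m is 0.8, 0.06 rad is 0.24.

Call:
{"op": "jog_arm", "data": {
  "motion": [0,0,0,0,0,0.24,0,0,0,0,0,0,0.2128,0,0.048,0.32,0,0,0,0,0,0,0.64,0,0,0,0,0,0,0.8,0,0,0,0,0,0,0.8,0,0,0,0,0,0,0.8,0,0,0,0,0,0,0.8,0,0,0,0,0]
}}

```text
t: 8.4
position: [0.4646, -0.0815, 0.2922]
orientation: [-0.001, -3.139, -0.002]
force: [0.3, -0.4, -2.3]
width: 0.0089
grasp_force: 20.0
```

Call:
{"op": "jog_arm", "data": {
  "motion": [0,0.8,0,0,0,0,0,0,0.8,0,0,0,0,0,0,0.8,0,0,0,0,0,0,0.8,0,0,0,0,0,0,0.8,0,0,0,0,0,0,0.64,0,0,0,0,0,0,0.32,0,0,0,0,0,0,0,0,0,0,0,0]
}}

```text
t: 9.4
position: [0.4646, 0.2277, 0.292]
orientation: [0.004, -3.139, 0.001]
force: [0.4, 0.9, -3.1]
width: 0.0091
grasp_force: 20.0
```

```bash
python3 go.py .4656 .2507 .20 0
```

```text
shift mm [-1.4 23.1 92. ] rot [-0.0008 -0.003   0.0025] pos [0.4646 0.2277 0.292 ] w 0.0091 F [ 0.4  0.9 -3.1] g 20.0 t 9.4
```

Converted, 0.03 m is 0.48, 0.025 m is 0.4, 0.002 rad is 0.008.

Call:
{"op": "jog_arm", "data": {
  "motion": [-0.016,0.184,0,0,0,0.008,0,0,0.184,0,0,0,0,0,0,0,0.32,0,0,0,0,0,0,0.48,0,0,0,0,0,0,0.4,0,0,0,0,0,0,0.112,0,0,0,0,0,0,0,0,0,0,0,0,0,0,0,0,0,0]
}}

```text
t: 10.4
position: [0.4671, 0.2499, 0.2129]
orientation: [0.003, 3.14, 0.001]
force: [0.4, -0.1, -2.0]
width: 0.0088
grasp_force: 20.0
```

```bash
python3 go.py .4656 .2507 .12 0
cat > chk.py <<'E'
from h import *
import sys
# outline of held plate: overlay expected circle at tcp-based pose, then fit centre & tilt-free
l,r,out=sys.argv[1],float(sys.argv[2]),sys.argv[3]
x,y,z=map(float,sys.argv[4:7]); a=0
tiles=[]
for n in("scene","top"):
    p=arm.read_camera(n); t=np.linspace(0,2*np.pi,60)
    u=proj(p,np.c_[x+r*np.cos(t),y+0*t,z+r*np.sin(t)]); sl=[proj(p,[[.4655-g/2,.1697+sy,.016],[.4655+g/2,.1697+sy,.016]]) for sy,g in zip((.081,.027,-.027,-.081),(.086,.073,.060,.047))]
    x0,y0=(185,130) if n=="scene" else (165,205); k=4
    c=cv2.resize(p["pixels"][y0:y0+(140 if n=="scene" else 100),x0:x0+130 if n=="scene" else x0+130],None,fx=3 ,fy=3,interpolation=cv2.INTER_CUBIC)
    q=lambda v:((v-[x0,y0])*3).astype(np.int32)
    cv2.polylines(c,[q(u)],True,(0,0,255),1)
    for s in sl: cv2.polylines(c,[q(s)],False,(0,255,0),1)
    tiles.append(cv2.copyMakeBorder(c,0,420-c.shape[0],0,0,cv2.BORDER_CONSTANT))
cv2.imwrite(out,np.hstack(tiles))
E
python3 chk.py plate_large .072 pics/c1.png .4656 .2507 .162
```

```text
shift mm [ 1.7  0.7 92.9] rot [ 0.0008  0.002  -0.0021] pos [0.4671 0.2499 0.2129] w 0.0088 F [ 0.4 -0.1 -2. ] g 20.0 t 10.4
```

View pics/c1.png

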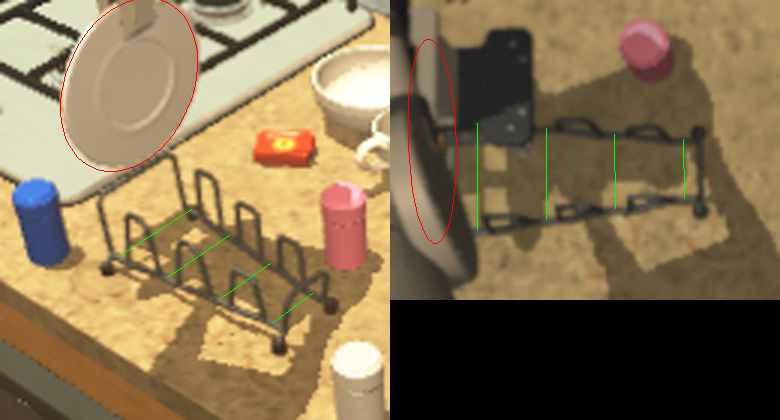

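```bash
cat > pf.py <<'E'
from h import *
import sys
# fit held plate's disc in scene view: args label radius y ; fits x,z (yaw 0), y given
l,r,y=sys.argv[1],float(sys.argv[2]),float(sys.argv[3])
p=arm.read_camera("scene")
o=arm.outline_of(p,l)
for d in o[:3]:
    m=d["pixels"]; print(l,round(d["confidence"],2),m.sum(),np.round(np.array(d["centre"])*[640,480]))
    t=np.linspace(0,2*np.pi,80)
    cs=np.array(max(cv2.findContours(m.astype(np.uint8),0,1)[0],key=len))[:,0,:].astype(float)
    def res(v):
        # both faces' outline: hull of disc at y+-4.5mm
        u=np.vstack([proj(p,np.c_[v[0]+r*np.cos(t),y+h+0*t,v[1]+r*np.sin(t)]) for h in(-.0045,.0045)]).astype(np.float32)
        H=cv2.convexHull(u); return np.array([cv2.pointPolygonTest(H,tuple(map(float,c)),True) for c in cs])
    q=least_squares(lambda v:res(v)-.3,[.4656,.12],loss="soft_l1",diff_step=1e-3)
    print(q.x.round(4),np.median(np.abs(res(q.x))).round(2))
E
python3 pf.py plate_large .072 .2499
```

```text
plate_large 0.67 1886 [224. 157.]
[0.4661 0.1636] 1.56
plate_large 0.16 635 [374. 272.]
[ 1.2026 -0.8191] 2.97
```

Call:
{"op": "jog_arm", "data": {
  "motion": [0.016,0.0112,0.24,0,0,0,0,0,0,0.32,0,0,0,0,0,0,0.24,0,0,0,0,0,0,0.128,0,0,0,0,0,0,0.096,0,0,0,0,0,0,0,0,0,0,0]
}}

```text
t: 11.35
position: [0.4654, 0.2504, 0.1476]
orientation: [-0.003, -3.141, -0.0]
force: [0.3, -1.7, -1.3]
width: 0.0085
grasp_force: 20.0
```

```bash
python3 go.py .4656 .2507 .12 0
```

```text
shift mm [-0.2  0.3 27.6] rot [ 0.     -0.0002 -0.002 ] pos [0.4654 0.2504 0.1476] w 0.0085 F [ 0.3 -1.7 -1.3] g 20.0 t 11.3
```

Call:
{"op": "jog_arm", "data": {
  "motion": [0,0,0.08,0,0,0,0,0,0,0.064,0,0,0,0,0,0,0.048,0,0,0,0,0,0,0,0,0,0,0]
}}

```text
t: 11.85
position: [0.4653, 0.2504, 0.1355]
orientation: [-0.003, -3.141, 0.0]
force: [-0.2, -0.2, -1.8]
width: 0.0089
grasp_force: 20.0
```

```bash
python3 go.py .4656 .2507 .12 0
```

```text
shift mm [-0.3  0.3 15.5] rot [-0.0001 -0.0004 -0.002 ] pos [0.4653 0.2504 0.1355] w 0.0089 F [-0.2 -0.2 -1.8] g 20.0 t 11.8
```

Converted, 0.003 m is 0.048, 0.002 m is 0.032.

Call:
{"op": "jog_arm", "data": {
  "motion": [0,0,0.048,0,0,0,0,0,0,0.048,0,0,0,0,0,0,0.032,0,0,0,0,0,0,0,0,0,0,0]
}}

```text
t: 12.35
position: [0.4654, 0.2504, 0.1275]
orientation: [-0.003, -3.141, 0.0]
force: [0.2, 0.4, -1.9]
width: 0.009
grasp_force: 20.0
```

Call:
{"op": "jog_arm", "data": {
  "motion": [0,0,0.032,0,0,0,0,0,0,0,0,0,0,0]
}}

```text
t: 12.6
position: [0.4654, 0.2504, 0.1256]
orientation: [-0.003, -3.141, -0.0]
force: [-0.0, 0.4, -1.6]
width: 0.0089
grasp_force: 20.0
```

Call:
{"op": "jog_arm", "data": {
  "motion": [0,0,0.032,0,0,0,0,0,0,0,0,0,0,0]
}}

```text
t: 12.85
position: [0.4654, 0.2504, 0.1236]
orientation: [-0.003, -3.141, -0.0]
force: [-0.4, -0.5, -1.7]
width: 0.0089
grasp_force: 20.0
```

Call:
{"op": "jog_arm", "data": {
  "motion": [0,0,0.032,0,0,0,0,0,0,0,0,0,0,0]
}}

```text
t: 13.1
position: [0.4657, 0.2505, 0.1218]
orientation: [0.003, 3.141, 0.0]
force: [1.1, -0.0, -0.9]
width: 0.0089
grasp_force: 20.0
```

Call:
{"op": "jog_arm", "data": {
  "motion": [0,0,0.024,0,0,0,0,0,0,0,0,0,0,0]
}}

```text
t: 13.35
position: [0.4664, 0.2507, 0.1213]
orientation: [0.003, 3.139, 0.001]
force: [1.3, -0.1, 4.7]
width: 0.0088
grasp_force: 20.0
```

Call:
{"op": "jog_arm", "data": {
  "motion": [0,0,0.016,0,0,0,0,0,0,0,0,0,0,0]
}}

```text
t: 13.6
position: [0.4671, 0.2507, 0.1209]
orientation: [0.003, 3.137, 0.002]
force: [1.2, -0.3, 8.1]
width: 0.0088
grasp_force: 20.0
```

Contact at TCP z 0.121 with 8 N, as expected. I'll ease the grip and let it settle.

Converted, -0.001 m is -0.016, -0.0005 m is -0.008.

Call:
{"op": "jog_arm", "data": {
  "motion": [-0.016,0,-0.008,0,0,0,0,0,0,0,0,0,0,0],
  "squeeze": 5
}}

```text
t: 13.85
position: [0.4677, 0.2507, 0.1207]
orientation: [0.003, 3.138, 0.001]
force: [3.0, -0.1, 6.5]
width: 0.0089
grasp_force: 5.0
```

Call:
{"op": "jog_arm", "data": {
  "motion": [0,0,0,0,0,0,0,0,0,0,0,0,0,0.012,0,0,0,0,0,0,0.018,0,0,0,0,0,0,0.034,0,0,0,0,0,0,0.034],
  "squeeze": 3
}}

```text
t: 14.48
position: [0.4662, 0.2504, 0.1195]
orientation: [-0.003, -3.141, 0.0]
force: [0.4, 0.2, -0.2]
width: 0.0322
grasp_force: 0.0
```

Call:
{"op": "jog_arm", "data": {
  "motion": [0,0,-0.32,0,0,0,0.034,0,0,-0.64,0,0,0,0.034,0,0,-0.96,0,0,0,0.034,0,-0.48,-0.64,0,0,0,0.034,0,-0.96,0,0,0,0,0.034,0,-0.96,0,0,0,0,0.034,0,-0.96,0,0,0,0,0.034,0,-0.96,0,0,0,0,0.034]
}}

```text
t: 15.48
position: [0.4655, -0.0214, 0.2798]
orientation: [0.003, 3.141, 0.0]
force: [0.8, -1.8, -0.8]
width: 0.0339
grasp_force: 0.0
```

```bash
python3 go.py .457 -.235 .28 .11
python3 chk.py plate_large .072 pics/c2.png .4656 .2507 .077
```

```text
shift mm [ 8.200e+00 -2.137e+02 -2.000e-01] rot [ 0.      0.0004 -0.1117] pos [ 0.4655 -0.0214  0.2798] w 0.0339 F [ 0.8 -1.8 -0.8] g 0.0 t 15.5
```

View pics/c2.png

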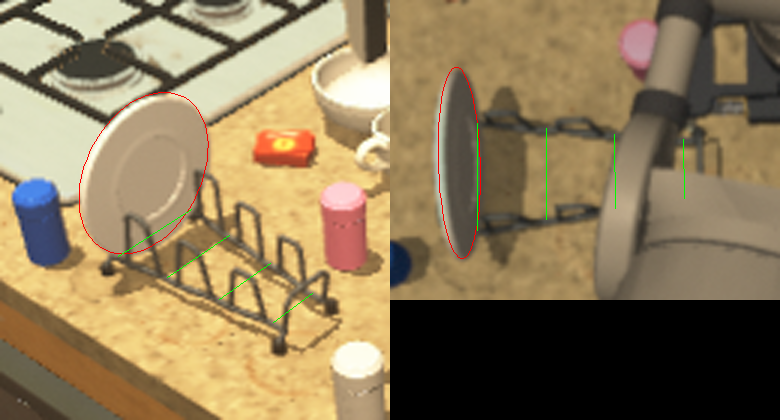

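The large plate stands in the widest slot, matching its predicted outline. Medium is next.

Converted, -0.053 m is -0.848, -0.0524 m is -0.8384, -0.1117 rad is -0.4468.

Call:
{"op": "jog_arm", "data": {
  "motion": [0,0,0,0,0,-0.4468,0.034,0.128,-0.848,0,0,0,0,0.034,0.128,-0.848,0,0,0,0,0.034,0.128,-0.848,0,0,0,0,0.034,0.128,-0.8384,0,0,0,0,0.034,0,0,0.48,0,0,0,0.034,0,0,0.64,0,0,0,0.034,0,0,0,0,0,0,0.034]
}}

```text
t: 16.58
position: [0.456, -0.2316, 0.2073]
orientation: [0.172, -3.132, -0.007]
force: [0.6, -0.3, 0.7]
width: 0.034
grasp_force: 0.0
```

```bash
python3 go.py .457 -.235 .108 .11
```

```text
shift mm [-1.1 -3.9 99.3] rot [ 0.0047 -0.0047 -0.0001] pos [ 0.456  -0.2316  0.2073] w 0.034 F [ 0.6 -0.3  0.7] g 0.0 t 16.6
```

Converted, 0.03 m is 0.48, 0.025 m is 0.4, -0.002 rad is -0.008.

Call:
{"op": "jog_arm", "data": {
  "motion": [-0.016,-0.0544,0.32,0.008,-0.008,0,0.034,0,0,0.48,0,0,0,0.034,0,0,0.4,0,0,0,0.034,0,0,0.24,0,0,0,0.034,0,0,0.128,0,0,0,0.034,0,0,0,0,0,0,0.034]
}}

```text
t: 17.32
position: [0.4591, -0.2367, 0.1121]
orientation: [-0.172, 3.134, -0.003]
force: [0.2, -0.7, 0.4]
width: 0.034
grasp_force: 0.0
```

```bash
python3 go.py .457 -.235 .108 .11
```

```text
shift mm [1.9 1.9 4.1] rot [-0.0022  0.0024 -0.0001] pos [ 0.4591 -0.2367  0.1121] w 0.034 F [ 0.2 -0.7  0.4] g 0.0 t 17.3
```

Call:
{"op": "jog_arm", "data": {
  "motion": [0,0,0,0,0,0,0,0,0,0,0,0,0,0,0,0,0,0,0,0,0,0,0,0,0,0,0,0],
  "squeeze": 20
}}

```text
t: 17.82
position: [0.459, -0.2369, 0.112]
orientation: [-0.172, 3.134, -0.004]
force: [1.4, -0.3, 2.5]
width: 0.0085
grasp_force: 20.0
```

Converted, -0.03 m is -0.48, -0.02 m is -0.32, 0.06 rad is 0.24.

Call:
{"op": "jog_arm", "data": {
  "motion": [0,0,-0.16,0,0,0,0,0,0,-0.32,0,0,0,0,0,0,-0.48,0,0,0,0,0,0,-0.48,0,0,0,0,0,0,-0.48,0,0,0,0,0,0,-0.32,0,0,0,0,0,0,0,0,0,0.24,0,0,0,0,0,0,0.2068,0]
}}

```text
t: 18.82
position: [0.4583, -0.2362, 0.2524]
orientation: [0.006, 3.139, -0.003]
force: [-0.1, -0.0, -0.8]
width: 0.0088
grasp_force: 20.0
```

```bash
python3 go.py .468 .1967 .25 0
```

```text
shift mm [ -8.  433.    1.6] rot [-0.0018  0.0026 -0.0038] pos [ 0.4583 -0.2362  0.2524] w 0.0088 F [-0.1 -0.  -0.8] g 20.0 t 18.8
```

Converted, 0.06 m is 0.96, 0.04 m is 0.64, -0.0038 rad is -0.0152.

Call:
{"op": "jog_arm", "data": {
  "motion": [-0.064,0.32,0,0,0,-0.0152,0,-0.064,0.64,0,0,0,0,0,0,0.96,0,0,0,0,0,0,0.96,0,0,0,0,0,0,0.96,0,0,0,0,0,0,0.96,0,0,0,0,0,0,0.96,0,0,0,0,0,0,0.64,0,0,0,0,0]
}}

```text
t: 19.82
position: [0.4645, 0.1671, 0.2513]
orientation: [-0.008, 3.14, -0.002]
force: [0.7, 0.1, -1.4]
width: 0.0089
grasp_force: 20.0
```

Call:
{"op": "jog_arm", "data": {
  "motion": [0,0.32,0,0,0,0,0,0,0.16,0,0,0,0,0,0,0,0.32,0,0,0,0,0,0,0.24,0,0,0,0,0,0,0,0,0,0,0]
}}

```text
t: 20.45
position: [0.465, 0.1932, 0.2152]
orientation: [0.003, -3.141, 0.004]
force: [-0.7, -0.5, -1.1]
width: 0.009
grasp_force: 20.0
```

```bash
python3 go.py .468 .1967 .2 0
python3 pf.py plate_medium .062 .1967
```

```text
shift mm [-3.   3.5 15.2] rot [-0.0024 -0.0004  0.0018] pos [0.465  0.1932 0.2152] w 0.009 F [-0.7 -0.5 -1.1] g 20.0 t 20.4
plate_medium 0.95 1410 [241. 162.]
[0.4656 0.1693] 1.95
```

Call:
{"op": "jog_arm", "data": {
  "motion": [-0.016,0.056,0.16,0,0,0,0,0,0,0.16,0,0,0,0,0,0,0,0,0,0,0,0,0,0,0,0,0,0]
}}

```text
t: 21.05
position: [0.467, 0.197, 0.196]
orientation: [-0.003, 3.139, -0.003]
force: [0.1, 0.5, -2.2]
width: 0.0089
grasp_force: 20.0
```

```bash
python3 go.py .468 .1967 .2 0
python3 pf.py plate_medium .062 .1967
```

```text
shift mm [-1.  -0.3 -4. ] rot [-0.0017  0.0022  0.0018] pos [0.467 0.197 0.196] w 0.0089 F [ 0.1  0.5 -2.2] g 20.0 t 21.1
plate_medium 0.86 1293 [246. 169.]
[0.4632 0.1506] 2.47
```

Converted, -0.0013 m is -0.0208, 0.03 m is 0.48.

Call:
{"op": "jog_arm", "data": {
  "motion": [-0.0208,-0.0048,0.32,0,0,0,0,0,0,0.48,0,0,0,0,0,0,0.24,0,0,0,0,0,0,0.096,0,0,0,0,0,0,0.064,0,0,0,0,0,0,0.032,0,0,0,0,0,0,0,0,0,0,0]
}}

```text
t: 22.02
position: [0.4686, 0.1966, 0.1194]
orientation: [-0.003, 3.139, -0.002]
force: [-0.1, -0.4, -1.4]
width: 0.0093
grasp_force: 20.0
```

```bash
python3 go.py .468 .1967 .107 0
```

```text
shift mm [ 0.7  0.1 12.4] rot [-0.0015  0.003   0.0018] pos [0.4686 0.1966 0.1194] w 0.0093 F [-0.1 -0.4 -1.4] g 20.0 t 22.0
```

Converted, 0.004 m is 0.064, 0.003 m is 0.048.

Call:
{"op": "jog_arm", "data": {
  "motion": [0,0,0.064,0,0,0,0,0,0,0.048,0,0,0,0,0,0,0.032,0,0,0,0,0,0,0,0,0,0,0]
}}

```text
t: 22.52
position: [0.4683, 0.1965, 0.1098]
orientation: [-0.003, 3.14, -0.003]
force: [-0.4, 0.0, -2.0]
width: 0.0087
grasp_force: 20.0
```

Call:
{"op": "jog_arm", "data": {
  "motion": [0,0,0.024,0,0,0,0,0,0,0,0,0,0,0]
}}

```text
t: 22.78
position: [0.4684, 0.1966, 0.1084]
orientation: [-0.003, 3.139, -0.003]
force: [-0.3, 0.2, -2.2]
width: 0.0092
grasp_force: 20.0
```

Call:
{"op": "jog_arm", "data": {
  "motion": [0,0,0.024,0,0,0,0,0,0,0,0,0,0,0]
}}

```text
t: 23.02
position: [0.4687, 0.1966, 0.1073]
orientation: [-0.003, 3.139, -0.002]
force: [-0.3, -0.3, 0.9]
width: 0.0089
grasp_force: 20.0
```

Converted, 0.001 m is 0.016.

Call:
{"op": "jog_arm", "data": {
  "motion": [0,0,0.016,0,0,0,0,0,0,0,0,0,0,0]
}}

```text
t: 23.28
position: [0.4689, 0.1967, 0.107]
orientation: [-0.003, 3.138, -0.002]
force: [-1.9, -1.6, 7.6]
width: 0.0087
grasp_force: 20.0
```

Call:
{"op": "jog_arm", "data": {
  "motion": [0,0,0,0,0,0,0,0,0,0,0,0,0,0],
  "squeeze": 5
}}

```text
t: 23.52
position: [0.469, 0.1968, 0.107]
orientation: [-0.003, 3.137, -0.002]
force: [-1.1, 0.9, 6.0]
width: 0.009
grasp_force: 5.0
```

Call:
{"op": "jog_arm", "data": {
  "motion": [0,0,0,0,0,0,0,0,0,0,0,0,0,0.012,0,0,0,0,0,0,0.018,0,0,0,0,0,0,0.034,0,0,0,0,0,0,0.034],
  "squeeze": 3
}}

```text
t: 24.15
position: [0.4683, 0.1965, 0.1058]
orientation: [-0.003, 3.14, -0.003]
force: [0.2, 0.9, 0.4]
width: 0.0322
grasp_force: 0.0
```

Call:
{"op": "jog_arm", "data": {
  "motion": [0,0,-0.32,0,0,0,0.034,0,0,-0.64,0,0,0,0.034,0,0,-0.96,0,0,0,0.034,0,-0.48,-0.32,0,0,0,0.034,0,-0.96,0,0,0,0,0.034,0,-0.96,0,0,0,0,0.034,0,-0.96,0,0,0,0,0.034,0,-0.8,0,0,0,-0.4468,0.034]
}}

```text
t: 25.15
position: [0.4682, -0.0653, 0.2465]
orientation: [-0.181, 3.134, -0.003]
force: [0.0, -0.6, 0.4]
width: 0.0338
grasp_force: 0.0
```

```bash
python3 go.py .4511 -.1813 .2 .11
```

```text
shift mm [  30.5 -113.2   46.7] rot [-0.0021  0.0024  0.0052] pos [ 0.4682 -0.0653  0.2465] w 0.0338 F [ 0.  -0.6  0.4] g 0.0 t 25.1
```

Call:
{"op": "jog_arm", "data": {
  "motion": [0.16,-0.592,0,0,0,0.0208,0.034,0.16,-0.592,0,0,0,0,0.034,0.168,-0.5952,0,0,0,0,0.034,0,0,0.48,0,0,0,0.034,0,0,0.256,0,0,0,0.034,0,0,0,0,0,0,0.034,0,0,0,0,0,0,0.034]
}}

```text
t: 26.02
position: [0.4509, -0.1773, 0.2013]
orientation: [-0.17, 3.134, -0.004]
force: [0.4, 0.2, 0.4]
width: 0.0343
grasp_force: 0.0
```

```bash
python3 go.py .4511 -.1813 .087 .11
python3 ov.py "(.457,-.235,.11)" "(.4655,.1697,.0)" pics/ov3.png
```

```text
shift mm [  0.6  -3.7 114.3] rot [-0.0026  0.0029 -0.0015] pos [ 0.4509 -0.1773  0.2013] w 0.0343 F [0.4 0.2 0.4] g 0.0 t 26.0
```

View pics/ov3.png

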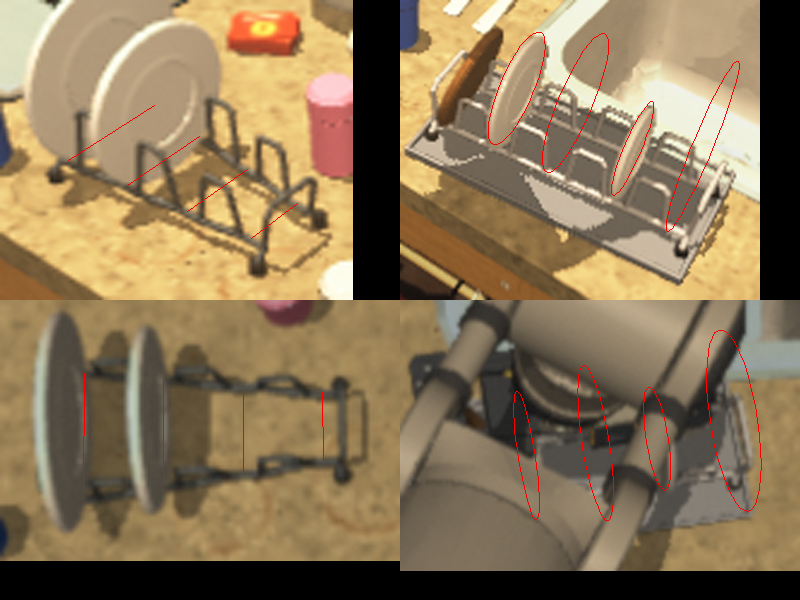

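Large and medium stand in slots 1 and 2. Small and tiny are still on their predicted outlines, so I'll pick small.

Converted, 0.03 m is 0.48, 0.02 m is 0.32.

Call:
{"op": "jog_arm", "data": {
  "motion": [0.0096,-0.0592,0.32,0,0,0,0.034,0,0,0.48,0,0,0,0.034,0,0,0.48,0,0,0,0.034,0,0,0.288,0,0,0,0.034,0,0,0.16,0,0,0,0.034,0,0,0.08,0,0,0,0.034,0,0,0,0,0,0,0.034]
}}

```text
t: 27.0
position: [0.4508, -0.1811, 0.0879]
orientation: [-0.17, 3.134, -0.003]
force: [-1.1, 0.2, -1.3]
width: 0.0341
grasp_force: 0.0
```

```bash
python3 go.py .4511 -.1813 .087 .11
```

```text
shift mm [-0.2 -0.2  0.9] rot [-0.0022  0.0025 -0.0016] pos [ 0.4508 -0.1811  0.0879] w 0.0341 F [-1.1  0.2 -1.3] g 0.0 t 27.0
```

Call:
{"op": "jog_arm", "data": {
  "motion": [0,0,0,0,0,0,0,0,0,0,0,0,0,0,0,0,0,0,0,0,0,0,0,0,0,0,0,0],
  "squeeze": 20
}}

```text
t: 27.5
position: [0.4507, -0.1811, 0.0877]
orientation: [-0.17, 3.135, -0.003]
force: [-0.1, -0.5, 0.9]
width: 0.0088
grasp_force: 20.0
```

```bash
python3 go.py .4511 -.1813 .087 .11
```

```text
shift mm [-0.4 -0.3  0.7] rot [-0.002   0.0023 -0.0017] pos [ 0.4507 -0.1811  0.0877] w 0.0088 F [-0.1 -0.5  0.9] g 20.0 t 27.5
```

The rows are not in the units I measure in: shifts go in shares of 62.5 mm and turns go in units of 0.25 rad. I convert before sending: -0.03 m is -0.48, -0.02 m is -0.32, 0.05 rad is 0.2.

Call:
{"op": "jog_arm", "data": {
  "motion": [0,0,-0.16,0,0,0,0,0,0,-0.32,0,0,0,0,0,0,-0.48,0,0,0,0,0,0,-0.48,0,0,0,0,0,0,-0.48,0,0,0,0,0,0,-0.48,0,0,0,0,0,0,0,0,0,0.24,0,0,0,0,0,0,0.2,0]
}}

```text
t: 28.5
position: [0.4502, -0.1808, 0.2386]
orientation: [0.005, 3.138, -0.004]
force: [-0.6, -0.4, -0.4]
width: 0.0086
grasp_force: 20.0
```

```bash
python3 go.py .4665 .1427 .2 0
```

```text
shift mm [-15.  323.6  37.9] rot [-0.0023  0.0033 -0.0034] pos [ 0.4502 -0.1808  0.2386] w 0.0086 F [-0.6 -0.4 -0.4] g 20.0 t 28.5
```

Call:
{"op": "jog_arm", "data": {
  "motion": [-0.08,0.32,0,0,0,-0.0136,0,-0.08,0.64,0,0,0,0,0,-0.08,0.96,0,0,0,0,0,0,0.96,0,0,0,0,0,0,0.96,0,0,0,0,0,0,0.8,0,0,0,0,0,0,0.4,0,0,0,0,0,0,0.1376,0,0,0,0,0]
}}

```text
t: 29.5
position: [0.4645, 0.144, 0.2375]
orientation: [-0.006, 3.139, -0.003]
force: [0.2, -0.8, -1.0]
width: 0.009
grasp_force: 20.0
```

Call:
{"op": "jog_arm", "data": {
  "motion": [0,0,0.32,0,0,0,0,0,0,0.288,0,0,0,0,0,0,0,0,0,0,0,0,0,0,0,0,0,0]
}}

```text
t: 30.0
position: [0.4654, 0.1422, 0.1999]
orientation: [-0.001, 3.138, -0.003]
force: [0.6, -0.5, -0.9]
width: 0.0089
grasp_force: 20.0
```

```bash
python3 go.py .4665 .1427 .0867 0
```

```text
shift mm [ -0.8   0.7 113.2] rot [-0.0017  0.0033  0.0009] pos [0.4654 0.1422 0.1999] w 0.0089 F [ 0.6 -0.5 -0.9] g 20.0 t 30.0
```

Converted, 0.03 m is 0.48, 0.02 m is 0.32.

Call:
{"op": "jog_arm", "data": {
  "motion": [-0.0128,0.0112,0.32,0,0,0,0,0,0,0.48,0,0,0,0,0,0,0.48,0,0,0,0,0,0,0.24,0,0,0,0,0,0,0.096,0,0,0,0,0,0,0.048,0,0,0,0,0,0,0,0,0,0,0]
}}

```text
t: 30.88
position: [0.4664, 0.1433, 0.0957]
orientation: [-0.003, 3.138, -0.002]
force: [0.4, -0.0, -0.4]
width: 0.0087
grasp_force: 20.0
```

```bash
python3 go.py .4665 .1427 .0867 0
```

```text
shift mm [-0.1 -0.6  9. ] rot [-0.0015  0.0035  0.0017] pos [0.4664 0.1433 0.0957] w 0.0087 F [ 0.4 -0.  -0.4] g 20.0 t 30.9
```

Call:
{"op": "jog_arm", "data": {
  "motion": [0,0,0.064,0,0,0,0,0,0,0.032,0,0,0,0,0,0,0,0,0,0,0]
}}

```text
t: 31.25
position: [0.4658, 0.1432, 0.089]
orientation: [-0.003, 3.14, -0.003]
force: [0.4, -0.3, -0.2]
width: 0.0089
grasp_force: 20.0
```

Converted, 0.0015 m is 0.024.

Call:
{"op": "jog_arm", "data": {
  "motion": [0,0,0.024,0,0,0,0,0,0,0,0,0,0,0]
}}

```text
t: 31.5
position: [0.4659, 0.1432, 0.0875]
orientation: [-0.003, 3.14, -0.003]
force: [-0.9, 0.1, -1.5]
width: 0.0087
grasp_force: 20.0
```

Call:
{"op": "jog_arm", "data": {
  "motion": [0,0,0.024,0,0,0,0,0,0,0,0,0,0,0]
}}

```text
t: 31.75
position: [0.4663, 0.1433, 0.0864]
orientation: [-0.003, 3.138, -0.002]
force: [0.5, -0.4, 3.1]
width: 0.0088
grasp_force: 20.0
```

Call:
{"op": "jog_arm", "data": {
  "motion": [0,0,0.0112,0,0,0,0,0,0,0,0,0,0,0]
}}

```text
t: 32.0
position: [0.4664, 0.1433, 0.0863]
orientation: [-0.003, 3.138, -0.002]
force: [-1.0, 0.2, 9.6]
width: 0.0084
grasp_force: 20.0
```

Call:
{"op": "jog_arm", "data": {
  "motion": [0,0,0,0,0,0,0,0,0,0,0,0,0,0],
  "squeeze": 5
}}

```text
t: 32.25
position: [0.4666, 0.1433, 0.0862]
orientation: [-0.003, 3.137, -0.002]
force: [-1.0, -0.7, 7.7]
width: 0.0092
grasp_force: 5.0
```

Call:
{"op": "jog_arm", "data": {
  "motion": [0,0,0,0,0,0,0,0,0,0,0,0,0,0.012,0,0,0,0,0,0,0.018,0,0,0,0,0,0,0.032,0,0,0,0,0,0,0.032],
  "squeeze": 3
}}

```text
t: 32.88
position: [0.4658, 0.1432, 0.0852]
orientation: [-0.003, 3.14, -0.003]
force: [-0.1, 0.3, -0.2]
width: 0.0305
grasp_force: 0.0
```

Call:
{"op": "jog_arm", "data": {
  "motion": [0,0,-0.32,0,0,0,0.032,0,0,-0.64,0,0,0,0.032,0,0,-0.8,0,0,0,0.032,0,-0.48,-0.48,0,0,0,0.034,0,-0.96,0,0,0,0,0.034,0,-0.96,0,0,0,0,0.034,0,-0.96,0,0,0,0,0.034,0,-0.8,0,0,0,-0.44,0.034]
}}

```text
t: 33.88
position: [0.4657, -0.1187, 0.2259]
orientation: [-0.178, 3.134, -0.003]
force: [0.8, 0.6, 0.9]
width: 0.0342
grasp_force: 0.0
```

```bash
python3 go.py .4629 -.2887 .2 .11
```

```text
shift mm [  22.1 -168.6   26.2] rot [-0.0021  0.0023  0.0033] pos [ 0.4657 -0.1187  0.2259] w 0.0342 F [0.8 0.6 0.9] g 0.0 t 33.9
```

Converted, -0.056 m is -0.896, 0.03 m is 0.48, 0.0033 rad is 0.0132.

Call:
{"op": "jog_arm", "data": {
  "motion": [0.112,-0.896,0,0,0,0.0132,0.034,0.112,-0.896,0,0,0,0,0.034,0.12,-0.896,0,0,0,0,0.034,0,0,0.48,0,0,0,0.034,0,0,0.48,0,0,0,0.034,0,0,0,0,0,0,0.034,0,0,0,0,0,0,0.034]
}}

```text
t: 34.75
position: [0.4637, -0.2862, 0.1672]
orientation: [-0.17, 3.134, -0.004]
force: [-0.3, 0.4, 0.4]
width: 0.0343
grasp_force: 0.0
```

```bash
python3 go.py .4629 -.2887 .064 .11
```

```text
shift mm [  1.4  -2.1 103.2] rot [-0.0029  0.0031 -0.0014] pos [ 0.4637 -0.2862  0.1672] w 0.0343 F [-0.3  0.4  0.4] g 0.0 t 34.8
```

Call:
{"op": "jog_arm", "data": {
  "motion": [0.0224,-0.0336,0.32,0,0,0,0.034,0,0,0.48,0,0,0,0.034,0,0,0.4,0,0,0,0.034,0,0,0.24,0,0,0,0.034,0,0,0.128,0,0,0,0.034,0,0,0.048,0,0,0,0.034,0,0,0,0,0,0,0.034]
}}

```text
t: 35.62
position: [0.4626, -0.2886, 0.0656]
orientation: [-0.17, 3.134, -0.004]
force: [-0.0, 0.0, 1.1]
width: 0.0341
grasp_force: 0.0
```

Call:
{"op": "jog_arm", "data": {
  "motion": [0,0,0,0,0,0,0,0,0,0,0,0,0,0,0,0,0,0,0,0,0,0,0,0,0,0,0,0],
  "squeeze": 20
}}

```text
t: 36.12
position: [0.4623, -0.2885, 0.0653]
orientation: [-0.17, 3.135, -0.003]
force: [0.4, -0.7, 0.6]
width: 0.0088
grasp_force: 20.0
```

```bash
python3 go.py .4629 -.2887 .064 .11
```

```text
shift mm [-0.6 -0.3  1.3] rot [-0.0022  0.0023 -0.0016] pos [ 0.4623 -0.2885  0.0653] w 0.0088 F [ 0.4 -0.7  0.6] g 20.0 t 36.1
```

Converted, -0.03 m is -0.48, -0.02 m is -0.32, 0.06 rad is 0.24.

Call:
{"op": "jog_arm", "data": {
  "motion": [0,0,-0.16,0,0,0,0,0,0,-0.32,0,0,0,0,0,0,-0.48,0,0,0,0,0,0,-0.48,0,0,0,0,0,0,-0.48,0,0,0,0,0,0,-0.48,0,0,0,0,0,0,0,0,0,0.24,0,0,0,0,0,0,0.2,0]
}}

```text
t: 37.12
position: [0.4619, -0.2881, 0.2162]
orientation: [0.005, 3.138, -0.004]
force: [-0.1, -0.0, -1.4]
width: 0.0087
grasp_force: 20.0
```

```bash
python3 go.py .4663 .0887 .2 0
```

```text
shift mm [ -3.1 376.8  15.3] rot [-0.0024  0.0031 -0.0033] pos [ 0.4619 -0.2881  0.2162] w 0.0087 F [-0.1 -0.  -1.4] g 20.0 t 37.1
```

Call:
{"op": "jog_arm", "data": {
  "motion": [0,0.32,0,0,0,-0.008,0,-0.032,0.64,0,0,0,0,0,-0.016,0.96,0,0,0,0,0,0,0.96,0,0,0,0,0,0,0.96,0,0,0,0,0,0,0.96,0,0,0,0,0,0,0.64,0,0,0,0,0,0,0.32,0,0,0,0,0]
}}

```text
t: 38.12
position: [0.4635, 0.075, 0.2148]
orientation: [-0.008, 3.14, -0.002]
force: [0.3, -0.4, -0.8]
width: 0.0086
grasp_force: 20.0
```

```bash
python3 go.py .4663 .0887 .15 0
```

```text
shift mm [-2.7 13.8 64.8] rot [-0.0011  0.002   0.0048] pos [0.4635 0.075  0.2148] w 0.0086 F [ 0.3 -0.4 -0.8] g 20.0 t 38.1
```

Call:
{"op": "jog_arm", "data": {
  "motion": [-0.016,0.16,0.16,0,0,0.008,0,0,0.0608,0.32,0,0,0,0,0,0,0.32,0,0,0,0,0,0,0.16,0,0,0,0,0,0,0,0,0,0,0,0,0,0,0,0,0,0]
}}

```text
t: 38.88
position: [0.4663, 0.0854, 0.155]
orientation: [0.003, 3.138, -0.003]
force: [-0.1, -0.0, -0.6]
width: 0.0088
grasp_force: 20.0
```

```bash
python3 go.py .4663 .0887 .0683 0
```

```text
shift mm [ 0.3  3.4 86.7] rot [-0.0017  0.0032 -0.0018] pos [0.4663 0.0854 0.155 ] w 0.0088 F [-0.1 -0.  -0.6] g 20.0 t 38.9
```

Call:
{"op": "jog_arm", "data": {
  "motion": [0,0.0544,0.24,0,0,0,0,0,0,0.32,0,0,0,0,0,0,0.32,0,0,0,0,0,0,0.208,0,0,0,0,0,0,0.096,0,0,0,0,0,0,0.048,0,0,0,0,0,0,0,0,0,0,0]
}}

```text
t: 39.75
position: [0.4664, 0.0888, 0.0777]
orientation: [0.003, 3.139, -0.003]
force: [0.3, -0.2, -0.4]
width: 0.0092
grasp_force: 20.0
```

```bash
python3 go.py .4663 .0887 .0683 0
```

```text
shift mm [ 0.1 -0.1  9.4] rot [-0.0017  0.0028 -0.0016] pos [0.4664 0.0888 0.0777] w 0.0092 F [ 0.3 -0.2 -0.4] g 20.0 t 39.8
```

Call:
{"op": "jog_arm", "data": {
  "motion": [0,0,0.064,0,0,0,0,0,0,0.048,0,0,0,0,0,0,0,0,0,0,0]
}}

```text
t: 40.12
position: [0.4659, 0.0888, 0.0702]
orientation: [0.002, 3.14, -0.003]
force: [0.0, -0.2, -0.9]
width: 0.0088
grasp_force: 20.0
```

Call:
{"op": "jog_arm", "data": {
  "motion": [0,0,0.024,0,0,0,0,0,0,0,0,0,0,0]
}}

```text
t: 40.38
position: [0.4661, 0.0888, 0.0689]
orientation: [0.002, 3.139, -0.003]
force: [-0.0, -0.5, -0.9]
width: 0.009
grasp_force: 20.0
```

Call:
{"op": "jog_arm", "data": {
  "motion": [0,0,0.016,0,0,0,0,0,0,0,0,0,0,0]
}}

```text
t: 40.62
position: [0.4666, 0.0888, 0.0683]
orientation: [0.003, 3.138, -0.003]
force: [-0.0, 0.2, 2.4]
width: 0.0091
grasp_force: 20.0
```

Converted, 0.0007 m is 0.0112.

Call:
{"op": "jog_arm", "data": {
  "motion": [0,0,0.0112,0,0,0,0,0,0,0,0,0,0,0]
}}

```text
t: 40.88
position: [0.4667, 0.0888, 0.0682]
orientation: [0.002, 3.138, -0.003]
force: [-1.4, 0.1, 8.8]
width: 0.0088
grasp_force: 20.0
```

Call:
{"op": "jog_arm", "data": {
  "motion": [0,0,0,0,0,0,0,0,0,0,0,0,0,0],
  "squeeze": 5
}}

```text
t: 41.12
position: [0.4668, 0.0888, 0.0681]
orientation: [0.002, 3.138, -0.003]
force: [-0.4, -0.2, 8.1]
width: 0.0089
grasp_force: 5.0
```

Call:
{"op": "jog_arm", "data": {
  "motion": [0,0,0,0,0,0,0,0,0,0,0,0,0,0.012,0,0,0,0,0,0,0.018,0,0,0,0,0,0,0.032,0,0,0,0,0,0,0.032],
  "squeeze": 3
}}

```text
t: 41.75
position: [0.466, 0.0888, 0.0671]
orientation: [0.002, 3.14, -0.003]
force: [-0.1, 0.6, -0.0]
width: 0.031
grasp_force: 0.0
```

Call:
{"op": "jog_arm", "data": {
  "motion": [0,0,-0.32,0,0,0,0.032,0,0,-0.64,0,0,0,0.032,0,0,-0.8,0,0,0,0.032,0,-0.48,-0.64,0,0,0,0.034,0,-0.96,-0.48,0,0,0,0.034,0,-0.96,0,0,0,0,0.034,0,-0.96,0,0,0,0,0.034,0,-0.96,0,0,0,0,0.034]
}}

```text
t: 42.75
position: [0.465, -0.1786, 0.2458]
orientation: [0.002, 3.139, -0.003]
force: [1.3, 0.1, -0.1]
width: 0.0342
grasp_force: 0.0
```

Call:
{"op": "jog_arm", "data": {
  "motion": [0,-0.96,0,0,0,0,0.034,0,-0.96,0,0,0,0,0.034,0,0,0,0,0,0,0.034,0,0,0,0,0,0,0.034]
}}

```text
t: 43.25
position: [0.4648, -0.2964, 0.2454]
orientation: [0.004, 3.14, -0.001]
force: [0.4, 0.7, -0.4]
width: 0.0344
grasp_force: 0.0
```

```bash
python3 ov.py "(.457,-.235,.11)" "(.4655,.1697,.0)" pics/ov4.png; python3 m.py
```

```text
plate_large [0.4632 0.2527 0.0788] 2.1 0.77 0.62 [230. 188.] [188. 259.]
plate_medium [0.4724 0.207  0.059 ] 0.7 0.6 0.64 [248. 199.] [210. 257.]
plate_medium [ 0.5037  0.2231 -0.0617] 3.8 0.43 0.64 [262. 227.] [210. 257.]
plate_small [0.4657 0.1445 0.0671] 0.8 0.73 0.71 [265. 207.] [236. 259.]
draining_rack [ 0.4559 -0.2352  0.0028] 1.3 0.69 0.91 [393. 302.] [400. 260.]
wooden_board [ 0.436  -0.1359  0.0693] 1.5 0.66 0.88 [353. 264.] [359. 267.]
salt_shaker [ 0.3979  0.3208 -0.0011] 1.8 0.98 0.72 [202. 215.] [165. 296.]
salt_shaker [ 0.4816 -0.0231  0.0127] 0.7 0.96 0.81 [324. 249.] [309. 254.]
salt_shaker [ 0.6241  0.1485 -0.2756] 3.7 0.79 0.72 [305. 270.] [253. 223.]
salt_shaker [ 0.4154 -0.0231 -0.0042] 0.2 0.79 0.55 [305. 270.] [311. 282.]
salt_shaker [ 0.5629  0.1125 -0.    ] 0.1 0.78 0.72 [302. 215.] [253. 223.]
salt_shaker [ 0.3959 -0.0293  0.1712] 3.4 0.78 0.55 [302. 215.] [311. 282.]
```

View pics/ov4.png

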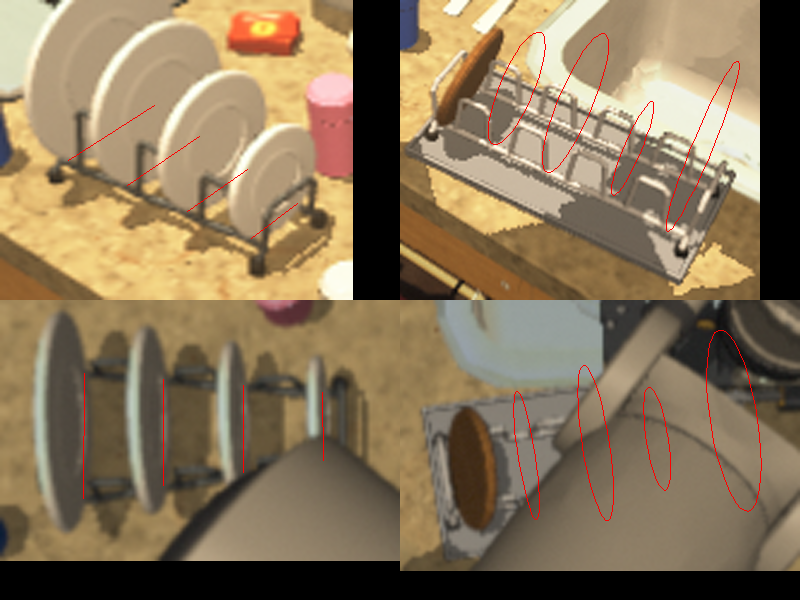

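All four plates stand upright in graded order in their slots. The board and the shaker have not moved, and the gripper is clear.

```bash
python3 -c "
from rig import arm
print(arm.hand_in())"
```

```text
the job is handed in; nothing more can be done
None
```

I moved all four plates into their own slots in the plate rack, largest to smallest, and handed the job in at about 45 s; the last pictures showed them standing upright, with the board and salt shaker where they were.

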